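# Walk the plaster mould round against the fence

## Task

Turn the heavy plaster casting mould by pushing it at its corners, then push it up until one of its long sides (either one) rests flush along the wooden fence, wholly within the fence's length, ready for filling. Push gently with the fingertips and keep the mould flat on the table: do not grip, lift or tip it, do not let it touch the fence until its long side is nearly parallel to it (plaster corners chip), and leave the pot, bowl, jar and wooden rib where they are.

Things in the scene. Friction and masses are not known exactly. Their poses are not given: they have to be found in the camera images.
- mould: Off-white plaster block, 150 mm long (its x), 100 wide (y), 55 high, pouring hole 30 mm across, 20 deep in its top. Origin: centre of its underside, z up. 0.6 to 1 kg; slides under 4 to 12 N and stays where left. Both long sides (y = +50, -50 mm) are alike. Starts clear of the fence, on the fence's -y side, long axis 37 to 90 degrees off the fence's, either hand.
- fence: Fixed wooden rail, 340 mm long (its x), 30 thick (y), 45 high, to the left of the mould, its x axis within 12 degrees of world x. Origin: centre of its underside, z up. The mould goes against the face at y = -15 mm in its frame; flush there, the mould's origin is at y = -65 mm. Small steel brackets on the other side.
- pot: Bystander: loose open terracotta pot, 104 mm across the rim, 100 mm high, to the right of the mould. Origin at the centre of its underside.
- bowl: Bystander: loose blue glazed bowl, 130 mm across, 55 mm high, behind the fence (+y side). Origin at the centre of its underside.
- jar: Bystander: loose closed white jar, 60 mm across, 85 mm high, behind the fence (+y side). Origin at the centre of its underside.
- rib: Bystander: loose flat wooden potter's rib, 100 x 45 x 12 mm, lying to the right of the mould. Origin at the centre of its underside.
Things that resemble listed ones, but are neither listed nor needed, are in the scene too. Leave any pink look-alike of the mould alone.

How it is judged:
By the outcome, as a careful person would: the job done as asked, in the order asked, and still so for the second after the job is handed in, with the robot touching nothing.
It also fails if it takes over 72 s, if anything falls off the work surface, if the arm or the gripper's body presses on something with over 40 N, if the wrist force passes 120 N, or if a joint passes its speed limit or range.

## Robot

A 6-joint arm with a two-finger parallel gripper is mounted at the origin on the work surface. World frame = base frame: x ahead of the robot, y to its left, z up, the work surface at z = 0. Lengths are in mm, angles in rad, forces in N, time in s.
With the tool pointing down it reaches from about 350 to 775 mm from the base axis. Payload 7.3 kg.
Tool frame: the origin (TCP) lies between the finger pads; the fingertips stand bot.tip_extent ahead of it and the grasp point (between the pads) lies 6 mm ahead of it (bot.tip_extent is the distance from the TCP to the fingertips, in mm); x points along the fingers, y is the direction in which the jaws open and shut, and the axes are right-handed (so a half turn about x gives the same grasp; the last joint's range is limited). The gripper opens to 92 mm and grips with 3 to 60 N. Pads are 19 mm wide; open, the fingers measure 130 mm over their backs; the gripper's body (75 mm by 190 mm) begins 47 mm behind the grasp point.
Start: joints at [0.968, 0.342, 1.524, -0, 1.275, -0.146], TCP at [231.554, 471.196, 251.741] pointing down, gripper open.
Joint ranges: [-2.53, 2.53], [-0.77, 2.02], [0.04, 2.7], [-1, 4.14], [0.28, 2.66], [-3.11, 3.11]. Speed limits (rad/s): [2.57, 2.57, 3.14, 3.14, 3.14, 3.14].

## Interface

Orientations are given as [roll, pitch, yaw] about the fixed x, y, z axes, in that order (R = Rz(yaw) Ry(pitch) Rx(roll)).
In Python, from plant import bot, capture, workorder gives the robot as it stands. The module is installed in compiled form; this text tells all that it offers.
- The arm moves only by the shell command python3 -m crank 'ROWS'. ROWS is JSON, a list of rows, each an object with "linear": the shift along the tool's x, y, z in cm, a list of three; "delta_rot": the turn, a rotation vector about the tool's x, y, z in degrees, a list of three; "fingers": the opening, from 0 (shut) to 1 (fully open). In form: [{"linear": [x, y, z], "delta_rot": [wx, wy, wz], "fingers": fingers}, ...]. A call has exactly 5 rows; each row shifts and turns the commanded pose from where the row before left it, along the tool's axes as they then stand; what a row does not reach is not made up. A row lasts 1/10 s, in which the tool goes at most 50 mm and 8.59 degrees, less where a joint would pass 70% of its speed; a pose out of reach is approached as far as the arm can. A call with a gripper value outside its range is refused whole. The fingers move at their own pace and stop on an object; the grip force is fixed at half the most. Time passes only in rows, so rows that do not move let the fingers close, or fill a call up. It gives the time, the measured TCP pose, the force and the opening at its end, in the units of the state.
- bot.get_obs(): the state, without advancing time (a new reading comes with each control period).
- capture(name): name is "scene" or "top" or "wrist"; returns a dict with "image" (420x560x3 uint8, blue, green, red), "mtx" (3x3 intrinsics, pixels), "pose" (4x4, takes a point from camera to world coordinates). Camera axes: x right, y down, z forward; pixel columns grow to the right and rows downward; lengths in mm; the calibration is good to about 2 mm. A picture is of the moment at which its call begins. There is no depth.
- workorder.close_job(): hands the job in, once; it reports no verdict.
The state is a dict: "time": time; "joint_positions": joint angles; "dq": joint speeds; "tau": joint torques, N m; "tool_pos": TCP position; "tcp_rot": TCP orientation; "contact_force": force on the tool from outside, world axes, zero at the start; "moment": the same for the moment, N m; "grip_width": finger opening in mm.
Only numpy, scipy, OpenCV 4.12 (cv2) and the standard library are available. Lean on these libraries where they do the work, as an engineer would, in place of code of your own. Each camera call takes 0.05 s, during which the arm holds its last target. There are 200 camera calls.

## Working session

There is one attempt and no reset: what is moved stays moved. The work goes in short steps, Python scripts to look and compute and a shell command to move; the robot and the scene stay as the last step left them, time stands still between calls to the robot, and variables do not carry over. Pictures are saved under pics/ and viewed, on a budget of 10 in all, crops included, one or two more only if the job needs it, and the job is handed in when it is done.

```bash
mkdir -p pics; ls; python3 - <<'E'
from plant import bot,capture
import cv2,numpy as np
for n in("top","scene"):
    c=capture(n);cv2.imwrite(f"pics/{n}0.png",c["image"]);print(n,c["mtx"].round(1).tolist(),c["pose"].round(3).tolist())
o=bot.get_obs();print({k:np.round(v,3).tolist() for k,v in o.items()},bot.tip_extent)
E
```

```text
pics
top [[392.4, 0.0, 278.0], [0.0, 392.4, 209.7], [0.0, 0.0, 1.0]] [[-0.013, -0.994, 0.11, 457.994], [-1.0, 0.015, 0.019, 3.704], [-0.021, -0.109, -0.994, 984.062], [0.0, 0.0, 0.0, 1.0]]
scene [[398.1, 0.0, 282.3], [0.0, 398.1, 209.6], [0.0, 0.0, 1.0]] [[0.704, 0.448, -0.552, 1186.158], [0.711, -0.437, 0.552, -630.075], [0.006, -0.78, -0.625, 731.024], [0.0, 0.0, 0.0, 1.0]]
{'time': 0.1, 'joint_positions': [0.968, 0.343, 1.525, -0.0, 1.275, -0.146], 'dq': [-0.0, 0.0, -0.002, 0.0, -0.001, 0.002], 'tau': [0.001, -43.2, -24.469, 0.072, 0.052, -0.0], 'tool_pos': [231.367, 470.901, 251.113], 'tcp_rot': [-1.7, 1.569, -2.157], 'contact_force': [-1.198, -0.057, 0.302], 'moment': [0.019, 0.006, -0.014], 'grip_width': 92.172} 25.0
```

View pics/top0.png

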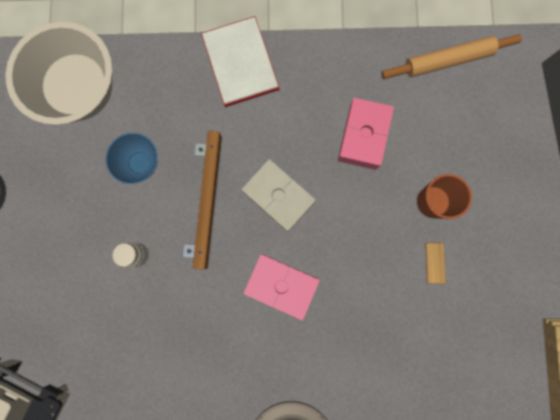

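View pics/scene0.png

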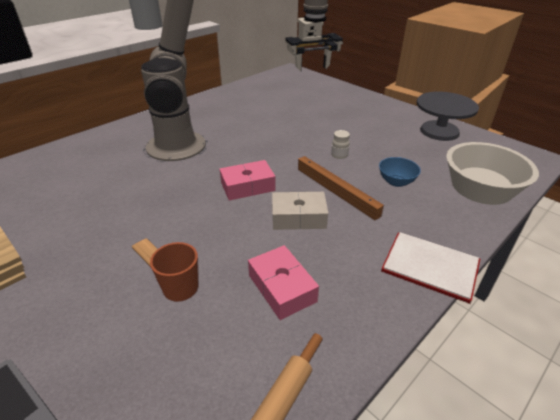

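Top view: the off-white block with pouring hole at (279,195) is the mould. The pink blocks at (367,132) and (282,287) are look-alikes, and the white thing at (240,60) is a book. The fence is at (207,200), with brackets on its left (+y) side. I'll confirm with a crop and a fit of the model silhouettes.

```bash
cat > h.py <<'E'
from plant import bot,capture
import cv2,numpy as np
from scipy.optimize import minimize
def proj(P,c):
    T=np.linalg.inv(c["pose"]);r=cv2.Rodrigues(T[:3,:3])[0]
    return cv2.projectPoints(np.float64(P),r,T[:3,3],c["mtx"],None)[0][:,0]
def box(p,s):
    x,y,a=p[0],p[1],np.radians(p[2]);R=np.array([[np.cos(a),-np.sin(a)],[np.sin(a),np.cos(a)]])
    return np.array([[*(R@[i*s[0]/2,j*s[1]/2]+[x,y]),k*s[2]] for i in(-1,1) for j in(-1,1) for k in(0,1)])
def mask(c,seg,near,s,p,pad=60):
    hsv=cv2.cvtColor(c["image"],cv2.COLOR_BGR2HSV);m=cv2.inRange(hsv,*seg)
    m=cv2.morphologyEx(m,cv2.MORPH_CLOSE,np.ones((7,7)))
    n,l,st,ce=cv2.connectedComponentsWithStats(m)
    uv=proj([[near[0],near[1],s[2]/2]],c)[0]
    i=1+np.argmin([np.hypot(*(k-uv))+(1e4 if st[j+1,4]<200 else 0) for j,k in enumerate(ce[1:])])
    return np.uint8(l==i)
def fit(cs,seg,s,p0):
    ms=[mask(c,seg,p0,s,p0) for c in cs];K=8
    def cost(p):
        e=0
        for c,m in zip(cs,ms):
            h=cv2.convexHull(np.float32(proj(box(p,s),c)));r=np.zeros(m.shape,np.uint8)
            cv2.fillConvexPoly(r,np.int32(np.round(h*256)),1,shift=8)
            e+=np.sum(r!=m)/m.sum()
        return e/len(cs)
    best=None
    for d in(0,5,-5):
        q=minimize(cost,np.array(p0)+[0,0,d],method="Nelder-Mead",options=dict(initial_simplex=np.array(p0)+[0,0,d]+np.array([[0,0,0],[15,0,0],[0,15,0],[0,0,10]]),xatol=.05,fatol=1e-5))
        if best is None or q.fun<best.fun: best=q
    return best.x.round(1),round(best.fun,3)
WHITE=((18,12,110),(45,90,255));WOOD=((5,110,40),(20,255,230))
MS=(150,100,55);FS=(340,30,45)
def rel(m,f):
    a=np.radians(f[2]);d=np.array(m[:2])-f[:2];return np.round([d@[np.cos(a),np.sin(a)],d@[-np.sin(a),np.cos(a)],(m[2]-f[2]+90)%180-90],1)
E
python3 - <<'E'
from h import *
t=capture("top");s=capture("scene")
u=lambda x,y,z:(lambda d:(t["pose"][:3,3]+d*(z-t["pose"][2,3])/d[2]).round(0))(t["pose"][:3,:3]@np.linalg.inv(t["mtx"])@[x,y,1])
m0=u(279,195,55);f0=u(207,200,45);print(m0,f0)
for k,z in dict(jar=(127,255,85),bowl=(132,159,55),pot=(448,197,100),rib=(436,263,12),pink1=(367,132,55),pink2=(282,287,55)).items():print(k,u(*z))
hs=cv2.cvtColor(t["image"],cv2.COLOR_BGR2HSV);print(hs[205,262],hs[180,270],hs[200,208],hs[240,270])
hs=cv2.cvtColor(s["image"],cv2.COLOR_BGR2HSV);print(hs[200,285],hs[220,300],hs[182,330])
for cs in([t],[s],[t,s]):
    print(fit(cs,WHITE,MS,[m0[0],m0[1],50]),fit(cs,WOOD,FS,[f0[0],f0[1],-5]))
a=t["image"][120:280,180:330];b=s["image"][120:240,220:400]
cv2.imwrite("pics/crop.png",np.hstack([cv2.resize(a,(375,400)),cv2.resize(b,(425,400))]))
E
```

```text
[596.  19.  55.] [588. 194.  45.]
jar [458. 369.  85.]
bowl [690. 376.  55.]
pot [ 579. -363.  100.]
rib [ 429. -361.   12.]
pink1 [ 747. -196.   55.]
pink2 [379.  15.  55.]
[ 26  38 182] [ 25  39 185] [ 15 157 151] [ 10  12 125]
[ 15  41 192] [10 33 93] [ 12 154  71]
(array([598.5,  21. ,  47.8]), np.float64(0.075)) (array([592.9, 195.5,  -5.5]), np.float64(0.297))
(array([-1912.1,  1741.4,   127. ]), np.float64(1.0)) (array([588.1, 202.7,  -7.8]), np.float64(0.182))
(array([598.8,  20.8,  46.5]), np.float64(1.376)) (array([592.9, 197.9,  -7.3]), np.float64(0.245))
```

View pics/crop.png

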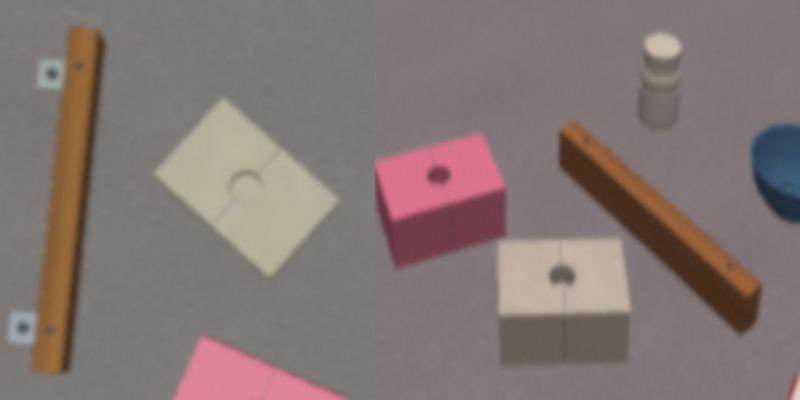

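The crop confirms the off-white block with the 30 mm hole as the mould, lying at roughly 47° to world x. The fence's clean -y face points towards it. Next I'll refine both poses and the tool axes.

```bash
cat >> h.py <<'E'
from scipy.spatial.transform import Rotation as Ro
def clickfit(c,uv,s,p0,z=1):
    """uv: dict {(i,j):pixel} of top corners"""
    from scipy.optimize import least_squares
    def f(p):
        B=box(p,s).reshape(2,2,2,3);return np.ravel([proj([B[i,j,1]],c)[0]-v for (i,j),v in uv.items()])
    q=least_squares(f,p0);return q.x.round(1),q.fun.round(1)
def tool():
    o=bot.get_obs();R=Ro.from_euler("xyz",o["tcp_rot"]).as_matrix();return o,R
E
python3 - <<'E'
from h import *
t=capture("top");s=capture("scene")
o,R=tool();print(R.round(3).tolist())
for c,n in((t,"t"),(s,"s")):
    m=mask(c,WOOD,(590,197),FS,0);print(n,m.sum(),cv2.boundingRect(m))
    WM=((0,0,60),(60,120,255))
for lo in((5,90,20),(3,70,20)):
    for cs in([t],[s],[t,s]):print(lo,fit(cs,(lo,(22,255,255)),FS,[590,198,-7]))
# top-face click of fence from crop
P=lambda x,y:(180+x/2.5,120+y/2.5)
print(clickfit(t,{(1,1):P(70,28),(1,0):P(95,30),(0,1):P(33,371),(0,0):P(60,372)},FS,[590,198,-7]))
Q=lambda x,y:(220+x*180/425,120+y*.3)
print(clickfit(s,{(1,1):Q(760,287),(0,1):Q(578,122),(0,0):Q(559,133),(1,0):Q(745,297)},FS,[590,198,-7]))
print("mould",clickfit(t,{(1,1):P(223,97),(0,1):P(153,173)} and {(1,1):P(223,97),(0,0):P(268,277),(1,0):P(339,200),(0,1):P(153,173)},MS,[598,21,47]))
E
```

```text
[[-0.0, 0.441, 0.897], [-0.0, 0.897, -0.441], [-1.0, -0.001, -0.0]]
t 1803 (193, 131, 28, 138)
s 1485 (299, 157, 84, 62)
(5, 90, 20) (array([592.8, 197. ,  -5.8]), np.float64(0.231))
(5, 90, 20) (array([589.4, 200.9,  -7.5]), np.float64(0.141))
(5, 90, 20) (array([593.1, 199.3,  -6.9]), np.float64(0.196))
(3, 70, 20) (array([592.8, 196.7,  -5.8]), np.float64(0.164))
(3, 70, 20) (array([588.5, 201.7,  -6.9]), np.float64(0.102))
(3, 70, 20) (array([590.6, 199.1,  -6.2]), np.float64(0.138))
(array([591. , 196.3,  -5.5]), array([-1. , -0.9,  1.1, -0.7, -0.9,  0.4,  0.8,  1.1]))
(array([929.8, 550.6, -25.8]), array([ 2.2,  4.5, -1.7, -5.6, -1. , -7.5,  0. ,  3.7]))
mould (array([597.2,  20.3, -42.8]), array([ 14.7,  -0.9, -14.4,   0.9,  -0.7, -14.8,   0.7,  14.5]))
```

```bash
python3 -m crank '[{"linear":[0,0,0],"delta_rot":[7,0,0],"fingers":0},{"linear":[0,0,0],"delta_rot":[7,0,0],"fingers":0},{"linear":[0,0,0],"delta_rot":[7,0,0],"fingers":0},{"linear":[0,0,0],"delta_rot":[7,0,0],"fingers":0},{"linear":[0,0,0],"delta_rot":[7,0,0],"fingers":0}]'
python3 -m crank '[{"linear":[0,0,0],"delta_rot":[7,0,0],"fingers":0},{"linear":[0,0,0],"delta_rot":[7,0,0],"fingers":0},{"linear":[0,0,0],"delta_rot":[7,0,0],"fingers":0},{"linear":[0,0,0],"delta_rot":[7,0,0],"fingers":0},{"linear":[0,0,0],"delta_rot":[7,0,0],"fingers":0}]'
for i in 1 2 3 4; do :; done
python3 -m crank '[{"linear":[0,2.3,2.6],"delta_rot":[0,0,0],"fingers":0},{"linear":[0,2.3,2.6],"delta_rot":[0,0,0],"fingers":0},{"linear":[0,2.3,2.6],"delta_rot":[0,0,0],"fingers":0},{"linear":[0,2.3,2.6],"delta_rot":[0,0,0],"fingers":0},{"linear":[0,2.3,2.6],"delta_rot":[0,0,0],"fingers":0}]'
python3 -m crank '[{"linear":[0,2.3,2.6],"delta_rot":[0,0,0],"fingers":0},{"linear":[0,2.3,2.6],"delta_rot":[0,0,0],"fingers":0},{"linear":[0,2.3,2.6],"delta_rot":[0,0,0],"fingers":0},{"linear":[0,2.3,2.6],"delta_rot":[0,0,0],"fingers":0},{"linear":[0,2.3,2.6],"delta_rot":[0,0,0],"fingers":0}]'
python3 - <<'E'
from h import *
o,R=tool();print(R.round(3).tolist(),{k:np.round(o[k],2).tolist() for k in("time","tool_pos","contact_force","grip_width","joint_positions")})
d=np.array([629,-87,33])-o["tool_pos"];print((R.T@d/10).round(2))
E
```

```text
time: 0.8
tool_pos: [231.5, 471.1, 251.7]
tcp_rot: [-1.347, 1.571, -2.42]
contact_force: [-0.2, -0.1, -0.5]
grip_width: 56.4
time: 1.3
tool_pos: [231.5, 471.2, 251.7]
tcp_rot: [-0.677, 1.571, -2.361]
contact_force: [0.2, 0.4, 0.2]
grip_width: 16.3
time: 1.8
tool_pos: [332.5, 328.4, 251.8]
tcp_rot: [2.394, 1.571, 0.716]
contact_force: [-0.4, -0.4, -0.8]
grip_width: 0.5
time: 2.3
tool_pos: [432.9, 186.7, 251.8]
tcp_rot: [2.186, 1.571, 0.508]
contact_force: [0.3, 0.9, -0.3]
grip_width: 0.7
[[0.0, 0.994, -0.108], [0.0, -0.108, -0.994], [-1.0, 0.0, -0.0]] {'time': 2.3, 'tool_pos': [432.9, 186.69, 251.82], 'contact_force': [0.29, 0.95, -0.3], 'grip_width': 0.67, 'joint_positions': [0.24, 0.24, 1.66, 0.0, 1.23, 0.35]}
[21.88 22.43 25.11]
```

```bash
python3 -m crank '[{"linear":[0,2.2,2.5],"delta_rot":[0,0,0],"fingers":0},{"linear":[0,2.2,2.5],"delta_rot":[0,0,0],"fingers":0},{"linear":[0,2.2,2.5],"delta_rot":[0,0,0],"fingers":0},{"linear":[0,2.2,2.5],"delta_rot":[0,0,0],"fingers":0},{"linear":[0,2.2,2.5],"delta_rot":[0,0,0],"fingers":0}]'
python3 -m crank '[{"linear":[0,2.3,2.5],"delta_rot":[0,0,0],"fingers":0},{"linear":[0,2.3,2.5],"delta_rot":[0,0,0],"fingers":0},{"linear":[0,2.3,2.5],"delta_rot":[0,0,0],"fingers":0},{"linear":[0,2.3,2.5],"delta_rot":[0,0,0],"fingers":0},{"linear":[0,2.2,2.5],"delta_rot":[0,0,0],"fingers":0}]'
python3 -m crank '[{"linear":[3,0,0],"delta_rot":[0,0,0],"fingers":0},{"linear":[4,0,0],"delta_rot":[0,0,0],"fingers":0},{"linear":[4,0,0],"delta_rot":[0,0,0],"fingers":0},{"linear":[3,0,0],"delta_rot":[0,0,0],"fingers":0},{"linear":[2.5,0,0],"delta_rot":[0,0,0],"fingers":0}]'
python3 -m crank '[{"linear":[2,0,0],"delta_rot":[0,0,0],"fingers":0},{"linear":[1.5,0,0],"delta_rot":[0,0,0],"fingers":0},{"linear":[1,0,0],"delta_rot":[0,0,0],"fingers":0},{"linear":[0.8,0,0],"delta_rot":[0,0,0],"fingers":0},{"linear":[0,0,0],"delta_rot":[0,0,0],"fingers":0}]'
python3 - <<'E'
from h import *
s=capture("scene");t=capture("top")
cv2.imwrite("pics/p1.png",np.hstack([cv2.resize(t["image"][120:300,180:360],(400,400)),cv2.resize(s["image"][120:300,180:360],(400,400))]))
E
```

```text
time: 2.8
tool_pos: [528.8, 50.6, 251.7]
tcp_rot: [2.863, 1.571, 1.184]
contact_force: [-0.6, 0.0, 0.4]
grip_width: 0.1
time: 3.3
tool_pos: [628.8, -85.9, 251.5]
tcp_rot: [-2.334, 1.571, 2.271]
contact_force: [-0.2, 0.4, 0.2]
grip_width: 0.3
time: 3.8
tool_pos: [627.3, -84.5, 84.4]
tcp_rot: [-1.757, 1.568, 2.847]
contact_force: [0.6, 0.2, -0.1]
grip_width: 0.5
time: 4.3
tool_pos: [627.8, -84.6, 33.1]
tcp_rot: [-1.813, 1.57, 2.792]
contact_force: [-0.2, 0.5, -0.2]
grip_width: 0.4
```

View pics/p1.png

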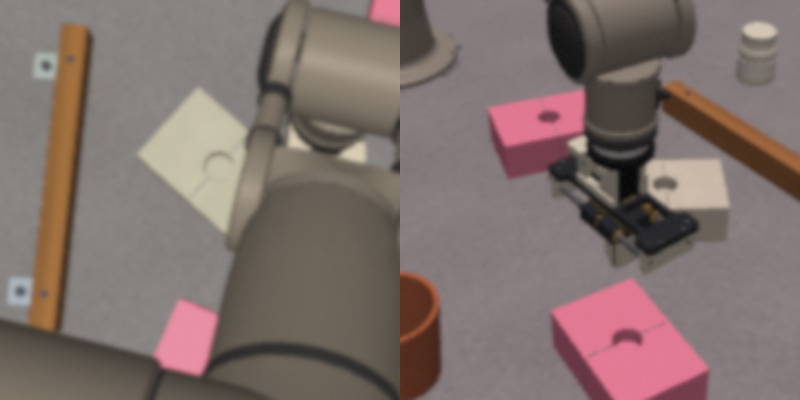

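The right panel shows the shut fingers standing free on the -y side of the mould near its near corner. Pushing the corner now, slowly.

```bash
python3 -m crank '[{"linear":[0,-0.39,-0.31],"delta_rot":[0,0,0],"fingers":0},{"linear":[0,-0.39,-0.31],"delta_rot":[0,0,0],"fingers":0},{"linear":[0,-0.39,-0.31],"delta_rot":[0,0,0],"fingers":0},{"linear":[0,-0.39,-0.31],"delta_rot":[0,0,0],"fingers":0},{"linear":[0,-0.39,-0.31],"delta_rot":[0,0,0],"fingers":0}]'
python3 -m crank '[{"linear":[0,-0.39,-0.31],"delta_rot":[0,0,0],"fingers":0},{"linear":[0,-0.39,-0.31],"delta_rot":[0,0,0],"fingers":0},{"linear":[0,-0.39,-0.31],"delta_rot":[0,0,0],"fingers":0},{"linear":[0,-0.39,-0.31],"delta_rot":[0,0,0],"fingers":0},{"linear":[0,-0.39,-0.31],"delta_rot":[0,0,0],"fingers":0}]'
python3 -m crank '[{"linear":[0,-0.39,-0.31],"delta_rot":[0,0,0],"fingers":0},{"linear":[0,-0.39,-0.31],"delta_rot":[0,0,0],"fingers":0},{"linear":[0,-0.39,-0.31],"delta_rot":[0,0,0],"fingers":0},{"linear":[0,-0.39,-0.31],"delta_rot":[0,0,0],"fingers":0},{"linear":[0,-0.39,-0.31],"delta_rot":[0,0,0],"fingers":0}]'
python3 - <<'E'
from h import *
s=capture("scene");t=capture("top")
cv2.imwrite("pics/p2.png",np.hstack([cv2.resize(t["image"][120:300,180:360],(400,400)),cv2.resize(s["image"][120:300,180:360],(400,400))]))
E
```

```text
time: 4.9
tool_pos: [610.2, -67.0, 33.9]
tcp_rot: [1.125, 1.57, -0.553]
contact_force: [0.9, -2.4, -0.1]
grip_width: 0.5
time: 5.4
tool_pos: [592.5, -49.5, 33.8]
tcp_rot: [1.401, 1.57, -0.277]
contact_force: [0.4, -4.1, 0.7]
grip_width: 0.3
time: 5.9
tool_pos: [574.7, -31.8, 33.8]
tcp_rot: [1.996, 1.571, 0.318]
contact_force: [0.6, -3.8, 1.2]
grip_width: 0.1
```

View pics/p2.png

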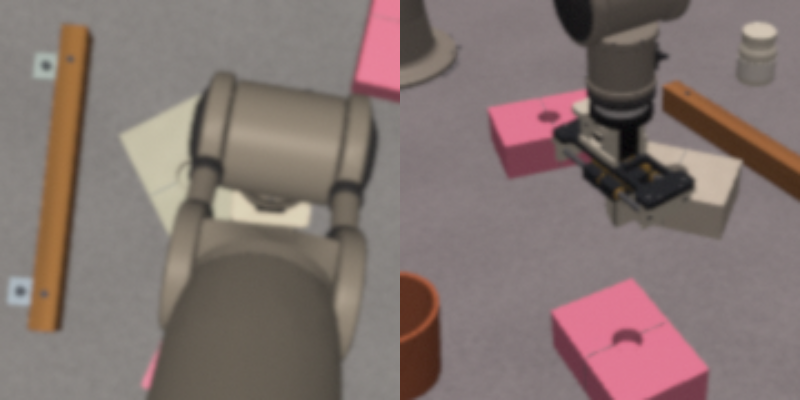

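The mould's left corner moved from (137,153) to (120,135) in the left panel. It has turned about 18° clockwise, with about 40 mm left to the fence, at 4 N. Continuing with more +y.

```bash
python3 -m crank '[{"linear":[0,-0.24,-0.32],"delta_rot":[0,0,0],"fingers":0},{"linear":[0,-0.24,-0.32],"delta_rot":[0,0,0],"fingers":0},{"linear":[0,-0.24,-0.32],"delta_rot":[0,0,0],"fingers":0},{"linear":[0,-0.24,-0.32],"delta_rot":[0,0,0],"fingers":0},{"linear":[0,-0.24,-0.32],"delta_rot":[0,0,0],"fingers":0}]'
python3 -m crank '[{"linear":[0,-0.24,-0.32],"delta_rot":[0,0,0],"fingers":0},{"linear":[0,-0.24,-0.32],"delta_rot":[0,0,0],"fingers":0},{"linear":[0,-0.24,-0.32],"delta_rot":[0,0,0],"fingers":0},{"linear":[0,-0.24,-0.32],"delta_rot":[0,0,0],"fingers":0},{"linear":[0,-0.24,-0.32],"delta_rot":[0,0,0],"fingers":0}]'
python3 - <<'E'
from h import *
s=capture("scene");t=capture("top")
cv2.imwrite("pics/p3.png",np.hstack([cv2.resize(t["image"][120:300,180:360],(400,400)),cv2.resize(s["image"][120:300,180:360],(400,400))]))
E
```

```text
time: 6.5
tool_pos: [564.5, -14.6, 33.7]
tcp_rot: [-2.077, 1.571, 2.528]
contact_force: [-0.1, -4.7, 1.2]
grip_width: 0.8
time: 7.0
tool_pos: [554.3, 2.6, 33.7]
tcp_rot: [-2.978, 1.571, 1.626]
contact_force: [0.3, -3.4, 0.9]
grip_width: 0.5
```

View pics/p3.png

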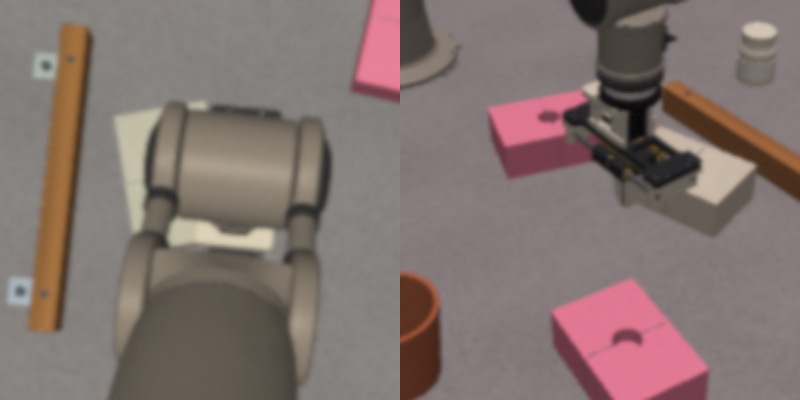

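In the left panel the mould's short edge runs (113,117)-(210,101), so about 16° remains off parallel. The gap at the near corner is about 30 mm. I'll back off, open, and measure with a clear view.

```bash
python3 -m crank '[{"linear":[0,0,1],"delta_rot":[0,0,0],"fingers":0},{"linear":[0,0,2],"delta_rot":[0,0,0],"fingers":0},{"linear":[0,0,2.5],"delta_rot":[0,0,0],"fingers":0},{"linear":[-1,0,2.5],"delta_rot":[0,0,0],"fingers":1},{"linear":[-3,0,2],"delta_rot":[0,0,0],"fingers":1}]'
python3 -m crank '[{"linear":[-4,0,4],"delta_rot":[0,0,0],"fingers":1},{"linear":[-4,0,4],"delta_rot":[0,0,0],"fingers":1},{"linear":[-4,0,4],"delta_rot":[0,0,0],"fingers":1},{"linear":[0,0,4],"delta_rot":[0,0,0],"fingers":1},{"linear":[0,0,3],"delta_rot":[0,0,0],"fingers":1}]'
python3 - <<'E'
from h import *
s=capture("scene");t=capture("top")
W=((18,22,130),(45,90,255))
F=[590.6,198.5,-6.2]
for cs in([t],):
    m,e=fit(cs,W,MS,[590,60,10]);print(m,e,"rel",rel(m,F))
im=t["image"].copy();cv2.polylines(im,[np.int32(cv2.convexHull(np.float32(proj(box(m,MS),t))).round())],1,(0,0,255),1)
cv2.polylines(im,[np.int32(cv2.convexHull(np.float32(proj(box(F,FS),t))).round())],1,(0,255,255),1)
cv2.imwrite("pics/p4.png",np.hstack([cv2.resize(im[120:280,180:340],(400,400)),cv2.resize(s["image"][120:300,180:360],(400,400))]))
print(tool()[0]["tool_pos"])
E
```

```text
time: 7.6
tool_pos: [541.6, -98.2, 71.6]
tcp_rot: [-1.842, 1.565, 2.762]
contact_force: [0.2, -0.8, 0.1]
grip_width: 11.8
time: 8.1
tool_pos: [524.5, -275.1, 181.3]
tcp_rot: [1.171, 1.568, -0.509]
contact_force: [0.4, 0.0, -0.2]
grip_width: 51.5
[588.9  73.4   9.2] 0.026 rel [  11.8 -124.6   15.4]
[ 523.84294436 -276.28389063  179.73031117]
```

View pics/p4.png

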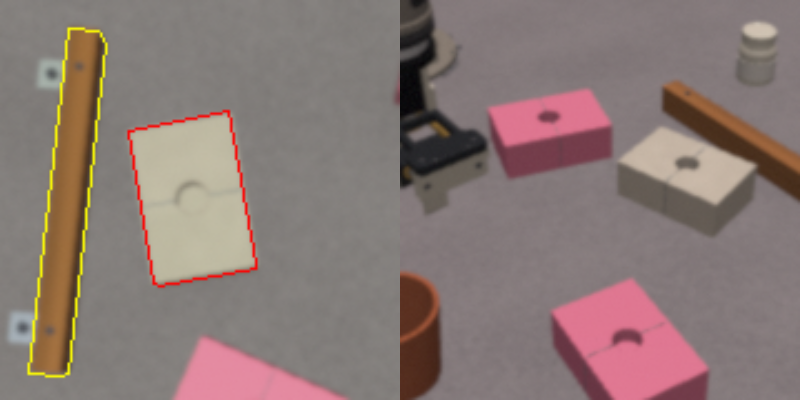

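The fit is clean. The mould is at (11.8, -124.6) in the fence frame, 15.4° off parallel, with about 41 mm clearance at its nearest corner. Next I'll position the open fingers as a self-aligning two-point pusher.

```bash
python3 -m crank '[{"linear":[0,0,-3.4],"delta_rot":[0,0,0],"fingers":1},{"linear":[0,0.5,-4],"delta_rot":[0,0,0],"fingers":1},{"linear":[0,0.7,-4],"delta_rot":[0,0,0],"fingers":1},{"linear":[0,0.7,-4],"delta_rot":[0,0,0],"fingers":1},{"linear":[0,0.7,-4],"delta_rot":[0,0,0],"fingers":1}]'
python3 -m crank '[{"linear":[0,0,-3],"delta_rot":[0,0,0],"fingers":1},{"linear":[0,0,-2],"delta_rot":[0,0,0],"fingers":1},{"linear":[0,0,-1],"delta_rot":[0,0,0],"fingers":1},{"linear":[2,0,0],"delta_rot":[0,0,0],"fingers":1},{"linear":[3,0,0],"delta_rot":[0,0,0],"fingers":1}]'
python3 -m crank '[{"linear":[3,0,0],"delta_rot":[0,0,0],"fingers":1},{"linear":[3,0,0],"delta_rot":[0,0,0],"fingers":1},{"linear":[2,0,0],"delta_rot":[0,0,0],"fingers":1},{"linear":[1.2,0,0],"delta_rot":[0,0,0],"fingers":1},{"linear":[0.5,0,0],"delta_rot":[0,0,0],"fingers":1}]'
python3 - <<'E'
from h import *
o,R=tool();F=[590.6,198.5,-6.2];print(o["tool_pos"].round(1),o["grip_width"],R.round(3).tolist(),rel([*o["tool_pos"][:2],0],F))
E
```

```text
time: 8.7
tool_pos: [571.3, -79.9, 179.5]
tcp_rot: [-2.403, 1.569, 2.202]
contact_force: [-0.2, 0.4, 0.1]
grip_width: 91.5
time: 9.2
tool_pos: [579.0, -22.3, 130.8]
tcp_rot: [1.561, 1.567, -0.117]
contact_force: [-0.1, -0.0, -1.1]
grip_width: 91.7
time: 9.7
tool_pos: [577.4, -22.7, 31.6]
tcp_rot: [-1.712, 1.569, 2.892]
contact_force: [-0.0, 0.2, 0.7]
grip_width: 92.0
[577.4 -22.7  31.6] 91.97770218660575 [[-0.002, 0.994, -0.108], [0.0, -0.108, -0.994], [-1.0, -0.002, -0.0]] [  10.7 -221.3    6.2]
```

```bash
python3 -m crank '[{"linear":[0,0,-0.4],"delta_rot":[0,0,0],"fingers":1},{"linear":[0,0,-0.4],"delta_rot":[0,0,0],"fingers":1},{"linear":[0,0,-0.4],"delta_rot":[0,0,0],"fingers":1},{"linear":[0,0,-0.4],"delta_rot":[0,0,0],"fingers":1},{"linear":[0,0,-0.4],"delta_rot":[0,0,0],"fingers":1}]'
python3 -m crank '[{"linear":[0,0,-0.4],"delta_rot":[0,0,0],"fingers":1},{"linear":[0,0,-0.4],"delta_rot":[0,0,0],"fingers":1},{"linear":[0,0,-0.4],"delta_rot":[0,0,0],"fingers":1},{"linear":[0,0,-0.4],"delta_rot":[0,0,0],"fingers":1},{"linear":[0,0,-0.4],"delta_rot":[0,0,0],"fingers":1}]'
python3 -m crank '[{"linear":[0,0,-0.3],"delta_rot":[0,0,0],"fingers":1},{"linear":[0,0,-0.3],"delta_rot":[0,0,0],"fingers":1},{"linear":[0,0,-0.3],"delta_rot":[0,0,0],"fingers":1},{"linear":[0,0,-0.3],"delta_rot":[0,0,0],"fingers":1},{"linear":[0,0,-0.3],"delta_rot":[0,0,0],"fingers":1}]'
python3 - <<'E'
from h import *
s=capture("scene");t=capture("top")
cv2.imwrite("pics/p5.png",np.hstack([cv2.resize(t["image"][120:280,180:340],(400,400)),cv2.resize(s["image"][140:260,230:350],(400,400))]))
o,R=tool();F=[590.6,198.5,-6.2];print(rel([*o["tool_pos"][:2],0],F),o["moment"])
E
```

```text
time: 10.2
tool_pos: [580.2, -2.4, 33.4]
tcp_rot: [0.754, 1.57, -0.924]
contact_force: [-3.0, -4.4, 2.2]
grip_width: 91.7
time: 10.7
tool_pos: [581.9, 17.4, 32.8]
tcp_rot: [-1.145, 1.57, -2.823]
contact_force: [-3.0, -3.5, 1.3]
grip_width: 91.9
time: 11.2
tool_pos: [583.9, 32.5, 32.7]
tcp_rot: [-2.365, 1.571, 2.24]
contact_force: [-2.5, -3.7, 0.2]
grip_width: 92.0
[  11.5 -165.4    6.2] [-0.12463363  0.12512035  0.0927419 ]
```

View pics/p5.png

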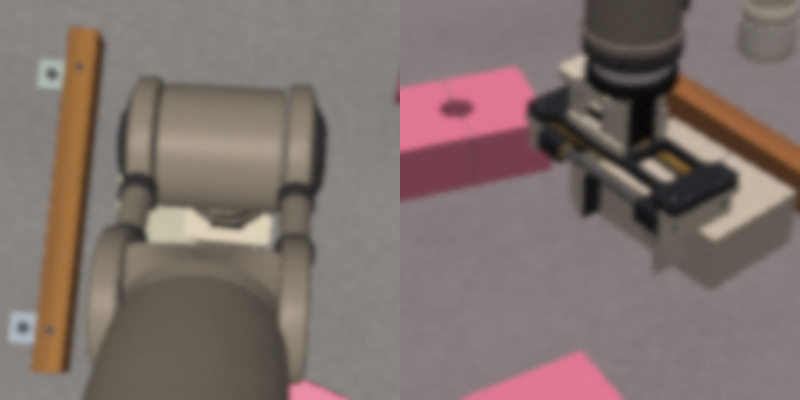

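The arm hides most of the mould in the top view, so I'll back off and measure.

```bash
python3 -m crank '[{"linear":[0,0,1],"delta_rot":[0,0,0],"fingers":1},{"linear":[0,0,2],"delta_rot":[0,0,0],"fingers":1},{"linear":[0,0,3],"delta_rot":[0,0,0],"fingers":1},{"linear":[0,0,4],"delta_rot":[0,0,0],"fingers":1},{"linear":[-3,0,4],"delta_rot":[0,0,0],"fingers":1}]'
python3 -m crank '[{"linear":[-3,0,4],"delta_rot":[0,0,0],"fingers":1},{"linear":[-3,0,4],"delta_rot":[0,0,0],"fingers":1},{"linear":[0,0,4],"delta_rot":[0,0,0],"fingers":1},{"linear":[0,0,4],"delta_rot":[0,0,0],"fingers":1},{"linear":[0,0,1],"delta_rot":[0,0,0],"fingers":1}]'
python3 - <<'E'
from h import *
t=capture("top");F=[590.6,198.5,-6.2]
m,e=fit([t],((18,22,130),(45,90,255)),MS,[595,90,0]);print(m,e,"rel",rel(m,F),tool()[0]["tool_pos"].round(1))
# fence edge line: right edge of wood mask top face
k=mask(t,((3,70,90),(22,255,255)),(590,197),FS,0);ys,xs=np.nonzero(k)
for side,f in(("L",np.min),("R",np.max)):
    P=[]
    for y in range(140,262,2):
        x=f(xs[ys==y]);d=t["pose"][:3,:3]@np.linalg.inv(t["mtx"])@[x+(-.5 if side=="L" else .5),y,1];z=45
        P.append((t["pose"][:3,3]+d*(z-t["pose"][2,3])/d[2])[:2])
    P=np.array(P);q=np.polyfit(P[:,0],P[:,1],1);print(side,np.degrees(np.arctan(q[0])).round(2),np.polyval(q,590).round(1))
E
```

```text
time: 11.8
tool_pos: [566.8, -107.8, 60.0]
tcp_rot: [-1.894, 1.565, 2.711]
contact_force: [0.7, -0.9, -0.5]
grip_width: 91.9
time: 12.3
tool_pos: [550.1, -280.9, 123.3]
tcp_rot: [1.021, 1.567, -0.662]
contact_force: [0.4, 0.2, 0.2]
grip_width: 91.7
[604.2  95.   -3.7] 0.018 rel [  24.7 -101.4    2.5] [ 550.  -280.3  123. ]
L -5.78 212.3
R -5.9 180.9
```

Only about 2° off parallel now, with a gap of about 33 mm. The fence edges give -5.85°, so I'll trim the tool yaw by 0.35°, recentre and push home.

```bash
python3 -m crank '[{"linear":[0,0,-3],"delta_rot":[-0.35,0,0],"fingers":1},{"linear":[0,0.2,-4],"delta_rot":[0,0,0],"fingers":1},{"linear":[0,0.3,-4],"delta_rot":[0,0,0],"fingers":1},{"linear":[0,0.3,-4],"delta_rot":[0,0,0],"fingers":1},{"linear":[0,0.3,-4],"delta_rot":[0,0,0],"fingers":1}]'
python3 -m crank '[{"linear":[0,0,-4],"delta_rot":[0,0,0],"fingers":1},{"linear":[0,0,-3],"delta_rot":[0,0,0],"fingers":1},{"linear":[1,0,-2],"delta_rot":[0,0,0],"fingers":1},{"linear":[2,0,-1],"delta_rot":[0,0,0],"fingers":1},{"linear":[2.5,0,0],"delta_rot":[0,0,0],"fingers":1}]'
python3 -m crank '[{"linear":[2,0,0],"delta_rot":[0,0,0],"fingers":1},{"linear":[1,0,0],"delta_rot":[0,0,0],"fingers":1},{"linear":[0.5,0,0],"delta_rot":[0,0,0],"fingers":1},{"linear":[0,0,0],"delta_rot":[0,0,0],"fingers":1},{"linear":[0,0,0],"delta_rot":[0,0,0],"fingers":1}]'
python3 - <<'E'
from h import *
o,R=tool();F=[590.6,198,-5.85];print(o["grip_width"],R.round(3).tolist(),rel([*o["tool_pos"][:2],0],F))
E
```

```text
time: 12.85
tool_pos: [581.0, -85.4, 122.8]
tcp_rot: [2.657, 1.57, 0.985]
contact_force: [0.1, 0.0, 0.3]
grip_width: 91.6
time: 13.35
tool_pos: [591.7, 14.3, 68.1]
tcp_rot: [1.919, 1.568, 0.25]
contact_force: [0.1, -0.7, -0.5]
grip_width: 91.7
time: 13.85
tool_pos: [591.7, 11.4, 33.7]
tcp_rot: [1.697, 1.569, 0.024]
contact_force: [1.0, -0.4, 0.4]
grip_width: 91.9
91.90356522348318 [[0.002, 0.995, -0.102], [0.0, -0.102, -0.995], [-1.0, 0.002, -0.0]] [  20.1 -185.5    5.8]
```

```bash
python3 -m crank '[{"linear":[0,0,-0.4],"delta_rot":[0,0,0],"fingers":1},{"linear":[0,0,-0.4],"delta_rot":[0,0,0],"fingers":1},{"linear":[0,0,-0.4],"delta_rot":[0,0,0],"fingers":1},{"linear":[0,0,-0.4],"delta_rot":[0,0,0],"fingers":1},{"linear":[0,0,-0.4],"delta_rot":[0,0,0],"fingers":1}]'
python3 -m crank '[{"linear":[0,0,-0.4],"delta_rot":[0,0,0],"fingers":1},{"linear":[0,0,-0.4],"delta_rot":[0,0,0],"fingers":1},{"linear":[0,0,-0.4],"delta_rot":[0,0,0],"fingers":1},{"linear":[0,0,-0.3],"delta_rot":[0,0,0],"fingers":1},{"linear":[0,0,-0.3],"delta_rot":[0,0,0],"fingers":1}]'
python3 -m crank '[{"linear":[0,0,-0.2],"delta_rot":[0,0,0],"fingers":1},{"linear":[0,0,-0.2],"delta_rot":[0,0,0],"fingers":1},{"linear":[0,0,-0.2],"delta_rot":[0,0,0],"fingers":1},{"linear":[0,0,-0.2],"delta_rot":[0,0,0],"fingers":1},{"linear":[0,0,-0.2],"delta_rot":[0,0,0],"fingers":1}]'
python3 - <<'E'
from h import *
o,R=tool();F=[590.6,198,-5.85];print(rel([*o["tool_pos"][:2],0],F),o["moment"])
E
```

```text
time: 14.35
tool_pos: [593.2, 31.7, 32.9]
tcp_rot: [2.437, 1.571, 0.764]
contact_force: [-0.0, -0.7, 0.1]
grip_width: 91.8
time: 14.85
tool_pos: [595.1, 49.2, 32.7]
tcp_rot: [1.418, 1.571, -0.254]
contact_force: [-0.7, -4.8, 0.6]
grip_width: 92.0
time: 15.35
tool_pos: [596.0, 59.3, 32.7]
tcp_rot: [2.308, 1.571, 0.635]
contact_force: [-0.3, -3.7, -0.9]
grip_width: 91.7
[  19.6 -137.4    5.8] [-0.64813155  0.05265037 -0.03002737]
```

Contact is steady at 4 N with almost no twist (both fingers on). Creeping on until the fence resists.

```bash
python3 -m crank '[{"linear":[0,0,-0.2],"delta_rot":[0,0,0],"fingers":1},{"linear":[0,0,-0.2],"delta_rot":[0,0,0],"fingers":1},{"linear":[0,0,-0.2],"delta_rot":[0,0,0],"fingers":1},{"linear":[0,0,-0.1],"delta_rot":[0,0,0],"fingers":1},{"linear":[0,0,-0.1],"delta_rot":[0,0,0],"fingers":1}]'
python3 -m crank '[{"linear":[0,0,-0.1],"delta_rot":[0,0,0],"fingers":1},{"linear":[0,0,-0.1],"delta_rot":[0,0,0],"fingers":1},{"linear":[0,0,0],"delta_rot":[0,0,0],"fingers":1},{"linear":[0,0,0],"delta_rot":[0,0,0],"fingers":1},{"linear":[0,0,0],"delta_rot":[0,0,0],"fingers":1}]'
python3 - <<'E'
from h import *
o,R=tool();F=[590.6,198,-5.85];print(rel([*o["tool_pos"][:2],0],F),o["moment"])
E
```

```text
time: 15.85
tool_pos: [596.7, 67.2, 32.7]
tcp_rot: [-1.994, 1.571, 2.617]
contact_force: [-0.2, -3.6, -1.1]
grip_width: 91.6
time: 16.35
tool_pos: [597.0, 69.3, 32.8]
tcp_rot: [3.117, 1.57, 1.444]
contact_force: [0.1, -1.3, -0.3]
grip_width: 91.9
[  19.5 -127.4    5.8] [-0.30906619  0.15797032 -0.01641577]
```

```bash
python3 -m crank '[{"linear":[0,0,-0.08],"delta_rot":[0,0,0],"fingers":1},{"linear":[0,0,-0.08],"delta_rot":[0,0,0],"fingers":1},{"linear":[0,0,-0.08],"delta_rot":[0,0,0],"fingers":1},{"linear":[0,0,-0.08],"delta_rot":[0,0,0],"fingers":1},{"linear":[0,0,-0.08],"delta_rot":[0,0,0],"fingers":1}]'
```

```text
time: 16.85
tool_pos: [597.3, 72.1, 32.8]
tcp_rot: [-0.186, 1.569, -1.859]
contact_force: [-2.9, -11.8, 0.2]
grip_width: 92.0
```

```bash
python3 -m crank '[{"linear":[0,0,-0.05],"delta_rot":[0,0,0],"fingers":1},{"linear":[0,0,-0.05],"delta_rot":[0,0,0],"fingers":1},{"linear":[0,0,-0.05],"delta_rot":[0,0,0],"fingers":1},{"linear":[0,0,-0.05],"delta_rot":[0,0,0],"fingers":1},{"linear":[0,0,-0.05],"delta_rot":[0,0,0],"fingers":1}]'
python3 - <<'E'
from h import *
o,R=tool();F=[590.6,198,-5.85];print(rel([*o["tool_pos"][:2],0],F),o["moment"])
E
```

```text
time: 17.35
tool_pos: [597.3, 72.2, 32.9]
tcp_rot: [-0.159, 1.566, -1.832]
contact_force: [-5.5, -21.9, 0.5]
grip_width: 91.7
[  19.5 -124.5    5.8] [-3.01795597e+00  1.55194705e-03 -1.72014586e-01]
```

The fence now resists, with force rising to 22 N at zero travel, as expected at TCP y = -124.5. Backing off to inspect.

```bash
python3 -m crank '[{"linear":[0,0,0],"delta_rot":[0,0,0],"fingers":1},{"linear":[0,0,0.3],"delta_rot":[0,0,0],"fingers":1},{"linear":[0,0,0.7],"delta_rot":[0,0,0],"fingers":1},{"linear":[0,0,2],"delta_rot":[0,0,0],"fingers":1},{"linear":[0,0,3],"delta_rot":[0,0,0],"fingers":1}]'
python3 -m crank '[{"linear":[0,0,4],"delta_rot":[0,0,0],"fingers":1},{"linear":[-3,0,4],"delta_rot":[0,0,0],"fingers":1},{"linear":[-3,0,4],"delta_rot":[0,0,0],"fingers":1},{"linear":[-3,0,4],"delta_rot":[0,0,0],"fingers":1},{"linear":[-2,0,4],"delta_rot":[0,0,0],"fingers":1}]'
python3 -m crank '[{"linear":[0,0,4],"delta_rot":[0,0,0],"fingers":1},{"linear":[0,0,4],"delta_rot":[0,0,0],"fingers":1},{"linear":[0,0,2],"delta_rot":[0,0,0],"fingers":1},{"linear":[0,0,0],"delta_rot":[0,0,0],"fingers":1},{"linear":[0,0,0],"delta_rot":[0,0,0],"fingers":1}]'
python3 - <<'E'
from h import *
t=capture("top");s=capture("scene");F=[590.6,198,-5.85]
m,e=fit([t],((18,22,130),(45,90,255)),MS,[605,130,-6]);print(m,e,"rel",rel(m,F),tool()[0]["tool_pos"].round(1))
im=t["image"].copy()
cv2.imwrite("pics/p6.png",np.hstack([cv2.resize(im[120:280,180:300],(345,460),interpolation=cv2.INTER_CUBIC),cv2.resize(s["image"][120:240,280:400],(455,460),interpolation=cv2.INTER_CUBIC)]))
t0=cv2.imread("pics/top0.png");d=cv2.absdiff(t0,im).max(2)
for n,(x,y) in dict(pot=(448,197),bowl=(132,159),jar=(127,255),rib=(436,263),pink1=(367,132),pink2=(282,287)).items():print(n,int((d[y-30:y+30,x-30:x+30]>40).sum()))
E
```

```text
time: 17.85
tool_pos: [591.9, 16.9, 33.0]
tcp_rot: [2.312, 1.569, 0.642]
contact_force: [-0.2, 0.3, -0.5]
grip_width: 91.9
time: 18.35
tool_pos: [572.0, -184.5, 145.4]
tcp_rot: [1.514, 1.567, -0.158]
contact_force: [1.1, 0.3, -0.7]
grip_width: 92.0
time: 18.85
tool_pos: [561.2, -281.7, 142.4]
tcp_rot: [-2.9, 1.569, 1.71]
contact_force: [-0.6, 0.2, -0.1]
grip_width: 91.9
[609.5 130.4  -5.6] 0.073 rel [ 25.7 -65.3   0.2] [ 561.5 -280.8  142.6]
pot 2070
bowl 0
jar 0
rib 1617
pink1 0
pink2 959
```

View pics/p6.png

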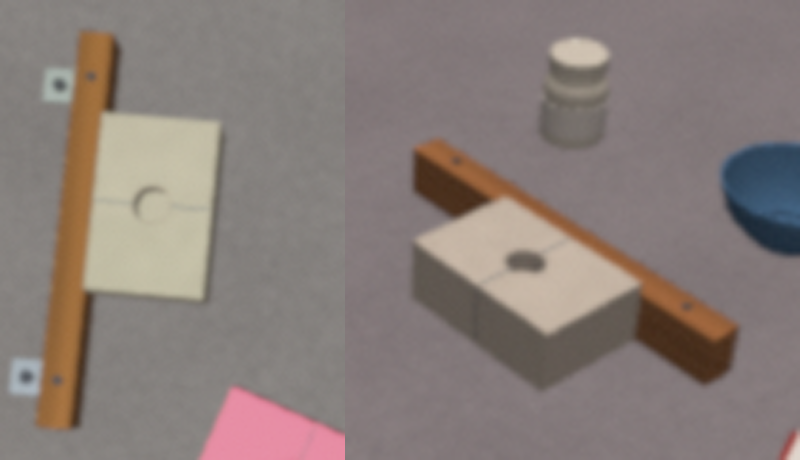

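The left panel shows the mould's long side against the fence from (103,112) to (85,290), with fence spare at both ends. The fit gives y = -65.3 and 0.2°. The pot, rib and pink2 differences are probably the arm in view, so I'll move it clear and check.

```bash
python3 -m crank '[{"linear":[-2,0,0],"delta_rot":[0,0,0],"fingers":1},{"linear":[-3,0,0],"delta_rot":[0,0,0],"fingers":1},{"linear":[-3,0,0],"delta_rot":[0,0,0],"fingers":1},{"linear":[-3,0,0],"delta_rot":[0,0,0],"fingers":1},{"linear":[-2,0,0],"delta_rot":[0,0,0],"fingers":1}]'
python3 -m crank '[{"linear":[0,-1.4,-3.7],"delta_rot":[0,0,0],"fingers":1},{"linear":[0,-1.4,-3.7],"delta_rot":[0,0,0],"fingers":1},{"linear":[0,-1.4,-3.7],"delta_rot":[0,0,0],"fingers":1},{"linear":[0,-1.4,-3.7],"delta_rot":[0,0,0],"fingers":1},{"linear":[0,-1.4,-3.7],"delta_rot":[0,0,0],"fingers":1}]'
python3 -m crank '[{"linear":[0,-1.4,-3.7],"delta_rot":[0,0,0],"fingers":1},{"linear":[0,-1.4,-3.7],"delta_rot":[0,0,0],"fingers":1},{"linear":[0,-1.4,-3.7],"delta_rot":[0,0,0],"fingers":1},{"linear":[0,-1.4,-3.7],"delta_rot":[0,0,0],"fingers":1},{"linear":[0,-1.4,-3.7],"delta_rot":[0,0,0],"fingers":1}]'
python3 -m crank '[{"linear":[0,-1.4,-3.7],"delta_rot":[0,0,0],"fingers":1},{"linear":[0,-1.4,-3.7],"delta_rot":[0,0,0],"fingers":1},{"linear":[0,-1.4,-3.7],"delta_rot":[0,0,0],"fingers":1},{"linear":[0,-1.4,-3.7],"delta_rot":[0,0,0],"fingers":1},{"linear":[0,-1.4,-3.7],"delta_rot":[0,0,0],"fingers":1}]'
python3 - <<'E'
from h import *
t=capture("top");im=t["image"];cv2.imwrite("pics/p7.png",im)
t0=cv2.imread("pics/top0.png");d=cv2.absdiff(t0,im).max(2)
for n,(x,y) in dict(pot=(448,197),bowl=(132,159),jar=(127,255),rib=(436,263),pink1=(367,132),pink2=(282,287)).items():print(n,int((d[y-30:y+30,x-30:x+30]>40).sum()))
E
```

```text
time: 19.45
tool_pos: [562.0, -280.9, 275.4]
tcp_rot: [1.284, 1.568, -0.386]
contact_force: [0.2, -0.3, 0.4]
grip_width: 91.7
time: 19.95
tool_pos: [509.5, -88.4, 272.8]
tcp_rot: [2.889, 1.57, 1.219]
contact_force: [0.5, 0.2, 1.2]
grip_width: 91.8
time: 20.45
tool_pos: [458.0, 102.5, 273.0]
tcp_rot: [2.704, 1.57, 1.034]
contact_force: [-0.1, 0.9, 0.3]
grip_width: 91.8
time: 20.95
tool_pos: [406.6, 293.4, 273.0]
tcp_rot: [3.049, 1.57, 1.379]
contact_force: [1.0, -0.3, 0.5]
grip_width: 91.6
pot 0
bowl 0
jar 1787
rib 0
pink1 0
pink2 0
```

View pics/p7.png

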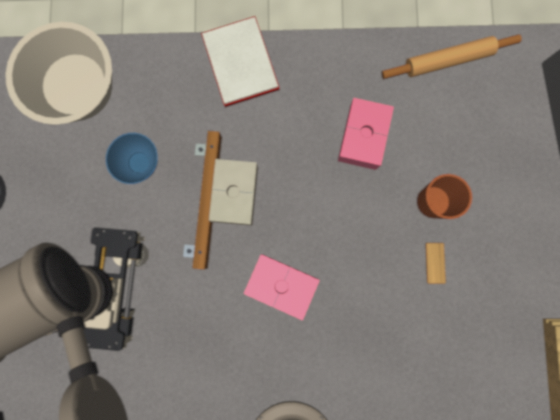

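The mould is flush at (233,191) against the fence, and the pot (448,197), rib (436,263) and both pink blocks are unchanged. The jar is only hidden under the gripper, which is at z = 273, well above it; it was unchanged in the previous frame. Handing in.

```bash
python3 -c "
from plant import workorder;workorder.close_job()"
```

```text
the job is handed in; nothing more can be done
```

The mould now rests with one long side flush along the fence, and the job is handed in.

I turned it about 38° by pushing one corner with the shut fingertips. I then pushed its long side with the open fingertips, which brought it within about 2° of parallel and then up to the fence. Pushing took about 4 to 6 N, with a 22 N press once it was seated. The whole job took about 21 s.

**Mould position:** the last fit puts it at y = -65.3 mm in the fence's frame (target -65), 0.2° off parallel. It sits 26 mm off the fence's centre along x, where up to 95 mm keeps it within the fence's length. That fit was looser than the earlier ones (7% mismatch against about 2%), but the picture shows it flush.

**Other objects:** the pot, rib, bowl and both pink look-alikes were unchanged in the last picture. The gripper hid the jar in that one, but the jar was unchanged in the picture before, and the gripper then passed well above it without contact. The differences seen earlier at the pot, rib and one pink block came only from the arm being in view.

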